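# Empty the tip-out stock bin, reserve block included

## Task

Empty the yellow tip-out bin into the grey tray: swing it right over by its handle bar so the brass bushes drain, and press the red ejector slide gently all the way in until you feel its stop, without forcing it, to free the blue reserve block from its clip, so that all six bushes and the block end up in the tray. Then push the bin back fully upright and let go. Do not slam the bin over or back, and leave the jar, tape roll and carton where they are.

Things in the scene. Friction and masses are not known exactly. Their poses are not given: they have to be found in the camera images.
- stand: Grey steel stand fixed to the bench: base 135 x 170 mm, two cheeks 172 mm high, 126 mm apart inside. Origin on the bench straight under the bin's pivot line, which runs 150 mm above it along the stand's y; x is level and points the way the bin tips, to the tray. Upright bin from the pivot (mm): back wall x -70, floor z -20, rim z 75, front wall x 25 at the floor to 60 at the rim.
- bin (a joint): Tip angle of the yellow open-topped bin (116 mm wide, 4 mm walls), rad: 0 upright at a firm stop, grows as the mouth swings over to the stand's +x, firm stop at 2.1 with the mouth down over the tray. The pivot is stiff (0.4 N m of friction), so the bin stays at any angle it is left; it takes 3 to 8 N at the handle bar.
- handle (a point): Middle of the bin's steel handle bar, 10 mm thick, 110 mm long, along the stand's y. With the bin upright it is 145 mm behind (-x) and 80 mm above the pivot, on two rods from the back rim at y = +-55, leaving a 70 mm open gap to the back wall. It turns with the bin: at 2.1 rad, 142 mm ahead and 85 mm above. Closed fingers reaching down past it can push it from either side.
- ejector: Red 24 mm head of the spring slide on the bin's back wall. Origin: centre of its outer face, 24 mm off the wall; x = pressing direction, into the wall. Bin upright: 94 behind, 30 above the pivot; bin at its stop: faces up, 30 deg off vertical. Stroke 12 to 20 mm to a firm stop, to be felt; 3 to 7 N spring + 4 to 6 N clip on the way; block free only near the stop. Springs back. Over 35 N breaks it.
- bush0_mid (a point): Centre of a loose brass bush, 26 mm across, 22 mm high, about 45 g, one of six alike lying on the bin's floor.
- bush1_mid (a point): Centre of a loose brass bush, 26 mm across, 22 mm high, about 45 g, one of six alike lying on the bin's floor.
- bush2_mid (a point): Centre of a loose brass bush, 26 mm across, 22 mm high, about 45 g, one of six alike lying on the bin's floor.
- bush3_mid (a point): Centre of a loose brass bush, 26 mm across, 22 mm high, about 45 g, one of six alike lying on the bin's floor.
- bush4_mid (a point): Centre of a loose brass bush, 26 mm across, 22 mm high, about 45 g, one of six alike lying on the bin's floor.
- bush5_mid (a point): Centre of a loose brass bush, 26 mm across, 22 mm high, about 45 g, one of six alike lying on the bin's floor.
- block_mid (a point): Centre of the blue reserve block, 18 x 28 x 24 mm, about 35 g, gripped by a spring clip on the inside of the bin's back wall, in line with the ejector. It does not fall out when the bin is tipped.
- tray: Fixed grey open tray, 210 x 210 mm outside, 45 mm high, walls 4 mm, in front of the stand and under the tipped bin's mouth. Origin under its centre, z up.
- jar_mid (a point): Centre of a closed jar, 56 mm across, 75 mm high; a bystander, standing on the bench.
- tape_mid (a point): Centre of a roll of packing tape lying flat, 90 mm across, 48 mm high; a bystander.
- carton_mid (a point): Centre of a small carton, 90 x 70 x 60 mm; a bystander.
There are look-alikes about, which are no part of the job. Leave any pink or purple look-alike of the part that bears bush4_mid alone.

How it is judged:
By the outcome, as a careful person would: the job done as asked, in the order asked, and still so for the second after the job is handed in, with the robot touching nothing.
It also fails if it takes over 59 s, if anything falls off the work surface, if the arm or the gripper's body presses on something with over 40 N, if the wrist force passes 120 N, or if a joint passes its speed limit or range.

## Robot

A 7-joint arm with a two-finger parallel gripper is mounted at the origin on the work surface. World frame = base frame: x ahead of the robot, y to its left, z up, the work surface at z = 0. Lengths are in m, angles in rad, forces in N, time in s.
With the tool pointing down it reaches from about 0.425 to 1.025 m from the base axis. Payload 9.4 kg.
Tool frame: the origin (TCP) lies midway between the tips of the shut fingers; the grasp point (between the pads) lies 19 mm behind it; z points along the fingers, y is the line along which they close (so a half turn about z gives the same grasp; the last joint's range is limited). The gripper opens to 93 mm and grips with 3 to 60 N. Pads are 15 mm wide; open, the fingers measure 128 mm over their backs; the gripper's body (75 mm by 188 mm) begins 65 mm behind the grasp point.
Start: joints at [-1.3, 0.599, -0.003, 1.599, 0.002, 0.943, -0.08], TCP at [0.247, 0.682, 0.219] pointing down, gripper open.
Joint ranges: [-2.57, 2.57], [-0.35, 1.97], [-1.29, 1.29], [0.11, 2.56], [-1.05, 4.19], [0.11, 1.86], [-2.63, 2.63]. Speed limits (rad/s): [2.22, 2.22, 3.01, 3.01, 3.14, 3.14, 3.14].

## Interface

Orientations are given as [roll, pitch, yaw] about the fixed x, y, z axes, in that order (R = Rz(yaw) Ry(pitch) Rx(roll)).
In Python, from workcell import get_obs, grab_frame, sign_off gives the robot as it stands.
- The arm moves only by the tool step_arm, never from a script. Its argument "steps" is a list of rows, each an object of numbers: "tx", "ty", "tz": the shift along the tool's x, y, z in m; "wx", "wy", "wz": the turn, a rotation vector about the tool's x, y, z in rad. A call has 1 to 5 rows; each row shifts and turns the commanded pose from where the row before left it, along the tool's axes as they then stand; what a row does not reach is not made up. A row lasts 1/12 s, in which the tool goes at most 41.7 mm and 7.16 degrees, less where a joint would pass 70% of its speed; a pose out of reach is approached as far as the arm can. A call with a gripper value outside its range is refused whole. "gripper" is the opening, from -1 (shut) to 1 (fully open), set as the call begins (left out, the last holds). The fingers move at their own pace and stop on an object; "newtons" is the grip in N (left out, the last holds). Time passes only in rows, so rows that do not move let the fingers close. It gives the time, the measured TCP pose, the force, the opening and the grip force at its end, in the units of the state.
- get_obs(): the state, without advancing time (a new reading comes with each control period).
- grab_frame(name): name is "side" or "top"; returns a dict with "image" (384x512x3 uint8, blue, green, red), "z_map" (384x512 float32, m along the optical axis (not along the pixel's ray), 0 where there is no reading), "fx", "fy", "cx", "cy" (pixels), "distortion" ([k1, k2, p1, p2, k3] as OpenCV has them; the pictures are not rectified), "R" (3x3) and "t" (3): a world point X has camera coordinates R X + t. Camera axes: x right, y down, z forward; pixel columns grow to the right and rows downward; lengths in m; the calibration is good to about 2 mm. A picture is of the moment at which its call begins.
- sign_off(): hands the job in; it is judged then, once.
The state is a dict: "time_s": time; "q": joint angles; "joint_vel": joint speeds; "joint_efforts": joint torques, N m; "eef_pos": TCP position; "tcp_rot": TCP orientation; "force": force on the tool from outside, world axes, zero at the start; "moment": the same for the moment, N m; "gripper_width": finger opening in m; "finger_force": force on a finger pad.
Only numpy, scipy, OpenCV 4.12 (cv2) and the standard library are available. Lean on these libraries where they do the work, as an engineer would, in place of code of your own. Each camera call takes 0.05 s, during which the arm holds its last target. There are 200 camera calls.

## Working session

There is one attempt and no reset: what is moved stays moved. The work goes in short steps, Python scripts to look and compute and a tool call to move; the robot and the scene stay as the last step left them, time stands still between calls to the robot, and variables do not carry over. Pictures are saved under pics/ and viewed, at most 10 in all, crops included, and the job is handed in when it is done.

Besides the shell and the picture viewer there is one more tool, called after ">>>" as name(argument=value, ...), one argument or row to a line, values as JSON. step_arm: Moves the arm, as the interface text tells. Its arguments: {"type":"object","properties":{"steps":{"type":"array","items":{"type":"object","properties":{"tx":{"type":"number"},"ty":{"type":"number"},"tz":{"type":"number"},"wx":{"type":"number"},"wy":{"type":"number"},"wz":{"type":"number"}}}},"gripper":{"type":"number"},"newtons":{"type":"number"}},"required":["steps"]}

```bash
mkdir -p pics; ls
python3 - <<'E'
from workcell import get_obs, grab_frame
import cv2,numpy as np,pickle
o=get_obs();print({k:np.round(v,3) for k,v in o.items()})
fs={n:grab_frame(n) for n in("side","top")}
pickle.dump(fs,open("f0.pkl","wb"))
for n,f in fs.items():
    print(n,f["fx"],f["fy"],f["cx"],f["cy"],f["distortion"],np.round(f["R"],3).tolist(),f["t"], (-f["R"].T@f["t"]).round(3))
    cv2.imwrite(f"pics/{n}0.png",cv2.resize(f["image"],(768,576)))
E
```

```text
pics
{'time_s': np.float64(0.0), 'q': array([-1.3  ,  0.6  , -0.003,  1.6  ,  0.002,  0.943, -0.08 ]), 'joint_vel': array([-0.001,  0.001,  0.002,  0.   , -0.001, -0.001,  0.001]), 'joint_efforts': array([ 1.0000e-03, -7.6506e+01,  1.4980e+00, -2.5233e+01, -5.2000e-02,
        1.7000e-02,  0.0000e+00]), 'eef_pos': array([0.247, 0.681, 0.218]), 'tcp_rot': array([-3.14 ,  0.   ,  2.794]), 'force': array([ 0.285, -0.114,  0.281]), 'moment': array([-0.014, -0.035,  0.007]), 'finger_force': np.float64(0.0), 'gripper_width': np.float64(0.093)}
side 394.759289542465 394.759289542465 255.073789924412 195.2209368228776 [0.00151085 0.         0.         0.         0.        ] [[1.0, -0.018, 0.005], [-0.011, -0.777, -0.629], [0.015, 0.629, -0.777]] [-0.58434725  0.13696842  0.76748806] [ 0.574 -0.387  0.685]
top 385.97618965936744 385.97618965936744 256.74577107673997 193.2003010212363 [-0.06896466  0.          0.          0.          0.        ] [[-0.009, -1.0, 0.018], [-0.983, 0.005, -0.181], [0.181, -0.02, -0.983]] [0.05865072 0.61584449 0.75884229] [0.469 0.07  0.857]
```

View pics/side0.png

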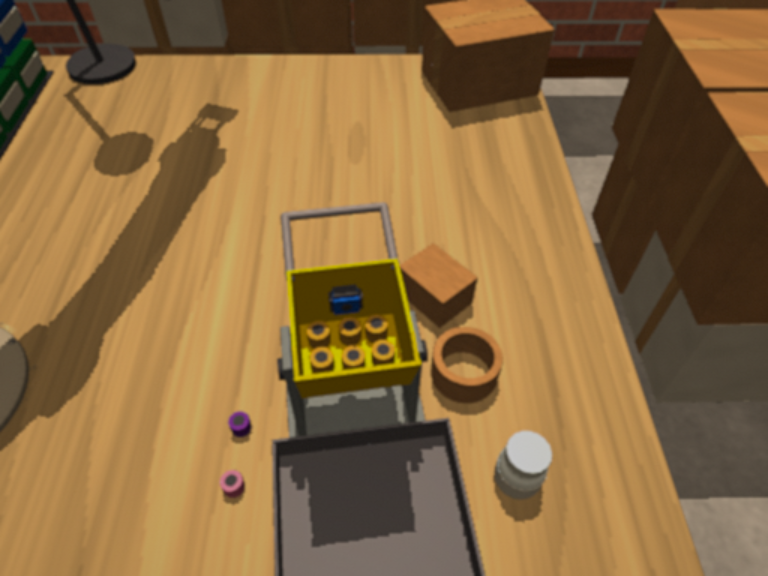

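View pics/top0.png

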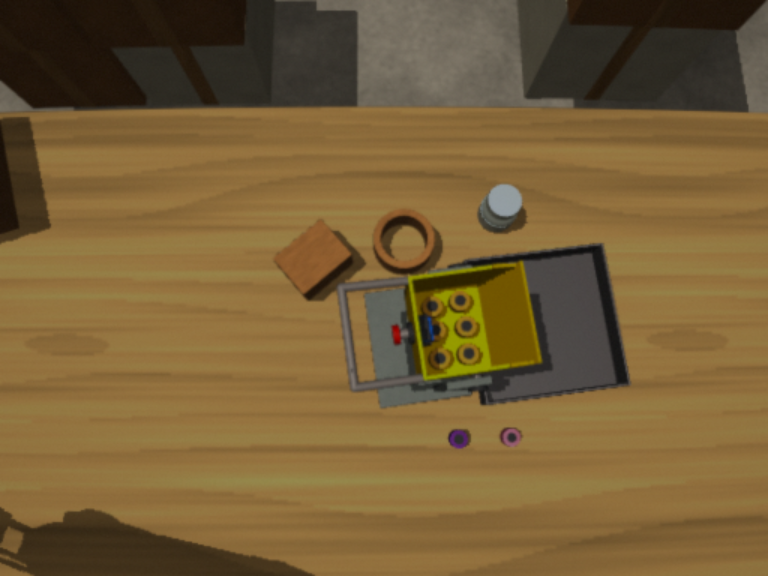

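The side view shows the yellow bin with its six bushes and blue block. The handle bar is at (285-388, 210), the tray in front at (370, 500), and the purple and pink decoy bushes on the bench at (240,424) and (232,484). In the top view the handle bar runs (340,288)–(353,388), the red ejector head is at (397,334), and the tray is at right. The stand's +x therefore points roughly along world −y. The real bushes are the six brass ones inside the bin; the purple and pink ones are to be left alone.

```bash
cat > h.py <<'E'
import numpy as np,cv2
def rays(f,px):
    K=np.array([[f["fx"],0,f["cx"]],[0,f["fy"],f["cy"]],[0,0,1]])
    n=cv2.undistortPoints(np.array(px,float).reshape(-1,1,2),K,np.array(f["distortion"])).reshape(-1,2)
    return (-f["R"].T@f["t"]), np.c_[n,np.ones(len(n))]
def plane(f,px,z):
    c,d=rays(f,px);d=d@f["R"]
    return c+d*((z-c[2])/d[:,2])[:,None]
def cloud(f):
    H,W=f["z_map"].shape
    u,v=np.meshgrid(np.arange(W),np.arange(H))
    c,d=rays(f,np.stack([u,v],-1).reshape(-1,2).astype(float))
    P=((d*f["z_map"].reshape(-1,1)-f["t"])@f["R"]).reshape(H,W,3)
    P[f["z_map"]==0]=np.nan
    return P
E
python3 - <<'E'
from h import *;import pickle
fs=pickle.load(open("f0.pkl","rb"))
f=fs["top"];P=cloud(f);hsv=cv2.cvtColor(f["image"],cv2.COLOR_BGR2HSV)
Z=P[...,2]
s=2/3
print("handle ends@.23",plane(f,np.array([[340,288],[353,388]])*s,.23).round(4).tolist())
print("rim corners@.225",plane(f,np.array([[410,277],[423,380],[541,363],[523,264]])*s,.225).round(4).tolist())
print("tray corners@.045",plane(f,np.array([[602,245],[628,383],[482,404]])*s,.045).round(4).tolist())
# mask fits
h=(Z>.215)&(Z<.245)&(hsv[...,1]<90)
u0=np.zeros_like(h);u0[180:270,220:285]=1;h&=u0
p=P[h];print("handle pts",h.sum(),p.mean(0).round(4))
bar=h.copy();bar[:, 242:]=0;p=P[bar]
r=cv2.minAreaRect((p[:,:2]*1000).astype(np.float32));print("bar",r,p[:,2].mean())
red=((hsv[...,0]<8)|(hsv[...,0]>172))&(hsv[...,1]>180)&(hsv[...,2]>60);red&=u0
v,u=np.nonzero(red);print("red px",u.mean(),v.mean(),len(u),u.min(),u.max(),v.min(),v.max(),np.nanmean(P[red],0).round(4), np.nanmax(P[red][:,2]))
y=(hsv[...,0]>22)&(hsv[...,0]<35)&(hsv[...,1]>150)&(Z>.217)&(Z<.235)
p=P[y];r=cv2.minAreaRect((p[:,:2]*1000).astype(np.float32));print("rim",r,y.sum(),p[:,2].mean())
g=(Z>.038)&(Z<.052);g[:, :300]=0;g[:150]=0;g[280:]=0;p=P[g];r=cv2.minAreaRect((p[:,:2]*1000).astype(np.float32));print("tray",r,len(p))
f=fs["side"]
print("side handle ends@.23",plane(f,np.array([[284,214],[388,207]])*s,.23).round(4).tolist())
print("side rim",plane(f,np.array([[289,271],[401,263]])*s,.225).round(4).tolist())
for n,px,z in [("jar",(504,200),.075),("tape",(404,240),.048),("carton",(315,258),.06)]: print(n,plane(fs["top"],np.array([px])*s,z).round(3))
E
```

```text
handle ends@.23 [[0.5864, 0.1075, 0.23], [0.4776, 0.0931, 0.23]]
rim corners@.225 [[0.5994, 0.0299, 0.225], [0.4856, 0.0176, 0.225], [0.5025, -0.1125, 0.225], [0.6138, -0.0981, 0.225]]
tray corners@.045 [[0.6836, -0.2658, 0.045], [0.4823, -0.2885, 0.045], [0.4565, -0.0788, 0.045]]
handle pts 873 [0.5323 0.0777 0.229 ]
bar ((534.4910888671875, 97.89849853515625), (28.020963668823242, 118.17662811279297), 89.9188003540039) 0.23259535226017344
red px 263.98039215686276 222.6078431372549 51 262 266 217 228 [0.5397 0.0449 0.1885] 0.19199229245013397
rim ((551.7700805664062, -40.207000732421875), (116.5918197631836, 132.98463439941406), 7.809841632843018) 879 0.22294133925427984
tray ((594.3062133789062, -173.41604614257812), (254.34075927734375, 211.45570373535156), 6.576328754425049) 690
side handle ends@.23 [[0.4757, 0.0957, 0.23], [0.5913, 0.1056, 0.23]]
side rim [[0.4871, 0.0161, 0.225], [0.603, 0.0256, 0.225]]
jar [[ 0.742 -0.116  0.075]]
tape [[0.691 0.026 0.048]]
carton [[0.662 0.153 0.06 ]]
```

```bash
cat > plan.py <<'E'
import numpy as np,json
from scipy.spatial.transform import Rotation as Ro
from workcell import get_obs
a=np.deg2rad(7.0)
XS=np.array([np.sin(a),-np.cos(a),0]);YS=np.array([np.cos(a),np.sin(a),0]);Zw=np.array([0,0,1.])
O=np.array([.552,-.0445,0])   # stand origin
def W(l): return O+l[0]*XS+l[1]*YS+l[2]*Zw
def L(p): d=np.array(p)-O;return np.array([d@XS,d@YS,d[2]])
def Rt(phi): return Ro.from_matrix(np.c_[-XS,YS,-Zw])*Ro.from_euler('y',phi)
def state(show=True):
    o=get_obs();R=Ro.from_euler('xyz',o["tcp_rot"])
    if show: print("t",round(float(o["time_s"]),2),"loc mm",(L(o["eef_pos"])*1e3).round(1),"rotvec err to tilt0",(R.inv()*Rt(0)).as_rotvec().round(3),"F loc",[round(float(np.dot(o["force"],v)),1) for v in(XS,YS,Zw)],"q",o["q"].round(2))
    return np.array(o["eef_pos"]),R
def rows(target,phi,n):
    p,R=state(); w=(R.inv()*Rt(phi)).as_rotvec()/n; d=(W(target)-p)/n
    for i in range(n):
        t=R.inv().apply(d); R=R*Ro.from_rotvec(w)
        print(i+1,dict(zip("tx ty tz wx wy wz".split(),[round(float(x),3) for x in [*t,*w]])))
E
python3 -c "
from plan import *
rows([-.180,0,.215],0,20)"
```

```text
t 0.1 loc mm [-757.4 -214.3  217.9] rotvec err to tilt0 [-1.000e-03  1.000e-03  1.101e+00] F loc [0.6, 0.0, -0.2] q [-1.3   0.6  -0.    1.6   0.    0.94 -0.08]
1 {'tx': -0.023, 'ty': -0.021, 'tz': 0.0, 'wx': -0.0, 'wy': 0.0, 'wz': 0.055}
2 {'tx': -0.024, 'ty': -0.02, 'tz': 0.0, 'wx': -0.0, 'wy': 0.0, 'wz': 0.055}
3 {'tx': -0.025, 'ty': -0.018, 'tz': 0.0, 'wx': -0.0, 'wy': 0.0, 'wz': 0.055}
4 {'tx': -0.026, 'ty': -0.017, 'tz': 0.0, 'wx': -0.0, 'wy': 0.0, 'wz': 0.055}
5 {'tx': -0.027, 'ty': -0.015, 'tz': 0.0, 'wx': -0.0, 'wy': 0.0, 'wz': 0.055}
6 {'tx': -0.027, 'ty': -0.014, 'tz': 0.0, 'wx': -0.0, 'wy': 0.0, 'wz': 0.055}
7 {'tx': -0.028, 'ty': -0.012, 'tz': 0.0, 'wx': -0.0, 'wy': 0.0, 'wz': 0.055}
8 {'tx': -0.029, 'ty': -0.011, 'tz': 0.0, 'wx': -0.0, 'wy': 0.0, 'wz': 0.055}
9 {'tx': -0.029, 'ty': -0.009, 'tz': 0.0, 'wx': -0.0, 'wy': 0.0, 'wz': 0.055}
10 {'tx': -0.03, 'ty': -0.008, 'tz': 0.0, 'wx': -0.0, 'wy': 0.0, 'wz': 0.055}
11 {'tx': -0.03, 'ty': -0.006, 'tz': 0.0, 'wx': -0.0, 'wy': 0.0, 'wz': 0.055}
12 {'tx': -0.03, 'ty': -0.004, 'tz': 0.0, 'wx': -0.0, 'wy': 0.0, 'wz': 0.055}
13 {'tx': -0.031, 'ty': -0.003, 'tz': 0.0, 'wx': -0.0, 'wy': 0.0, 'wz': 0.055}
14 {'tx': -0.031, 'ty': -0.001, 'tz': 0.0, 'wx': -0.0, 'wy': 0.0, 'wz': 0.055}
15 {'tx': -0.031, 'ty': 0.001, 'tz': 0.0, 'wx': -0.0, 'wy': 0.0, 'wz': 0.055}
16 {'tx': -0.031, 'ty': 0.002, 'tz': 0.0, 'wx': -0.0, 'wy': 0.0, 'wz': 0.055}
17 {'tx': -0.031, 'ty': 0.004, 'tz': 0.0, 'wx': -0.0, 'wy': 0.0, 'wz': 0.055}
18 {'tx': -0.03, 'ty': 0.006, 'tz': 0.0, 'wx': -0.0, 'wy': 0.0, 'wz': 0.055}
19 {'tx': -0.03, 'ty': 0.007, 'tz': 0.0, 'wx': -0.0, 'wy': 0.0, 'wz': 0.055}
20 {'tx': -0.029, 'ty': 0.009, 'tz': 0.0, 'wx': -0.0, 'wy': 0.0, 'wz': 0.055}
```

>>> step_arm(
  gripper=-1,
  newtons=30,
  steps=[
    {"tx":-0.023,"ty":-0.021,"wz":0.055},
    {"tx":-0.024,"ty":-0.02,"wz":0.055},
    {"tx":-0.025,"ty":-0.018,"wz":0.055},
    {"tx":-0.026,"ty":-0.017,"wz":0.055},
    {"tx":-0.027,"ty":-0.015,"wz":0.055},
  ],
)

```text
invalid input at $.steps[0]: expected keys tx, ty, tz, wx, wy, wz
```

>>> step_arm(
  steps=[
    {"tx":-0.027,"ty":-0.014,"wz":0.055},
    {"tx":-0.028,"ty":-0.012,"wz":0.055},
    {"tx":-0.029,"ty":-0.011,"wz":0.055},
    {"tx":-0.029,"ty":-0.009,"wz":0.055},
    {"tx":-0.03,"ty":-0.008,"wz":0.055},
  ],
)

```text
invalid input at $.steps[0]: expected keys tx, ty, tz, wx, wy, wz
```

>>> step_arm(
  steps=[
    {"tx":-0.03,"ty":-0.006,"wz":0.055},
    {"tx":-0.03,"ty":-0.004,"wz":0.055},
    {"tx":-0.031,"ty":-0.003,"wz":0.055},
    {"tx":-0.031,"ty":-0.001,"wz":0.055},
    {"tx":-0.031,"ty":0.001,"wz":0.055},
  ],
)

```text
invalid input at $.steps[0]: expected keys tx, ty, tz, wx, wy, wz
```

```bash
python3 -c "
from plan import *
rows([-.180,0,.207],0,5)"
```

```text
t 0.1 loc mm [-757.4 -214.3  217.9] rotvec err to tilt0 [-1.000e-03  1.000e-03  1.101e+00] F loc [0.6, 0.0, -0.2] q [-1.3   0.6  -0.    1.6   0.    0.94 -0.08]
1 {'tx': -0.091, 'ty': -0.084, 'tz': 0.002, 'wx': -0.0, 'wy': 0.0, 'wz': 0.22}
2 {'tx': -0.107, 'ty': -0.062, 'tz': 0.002, 'wx': -0.0, 'wy': 0.0, 'wz': 0.22}
3 {'tx': -0.117, 'ty': -0.037, 'tz': 0.002, 'wx': -0.0, 'wy': 0.0, 'wz': 0.22}
4 {'tx': -0.123, 'ty': -0.01, 'tz': 0.002, 'wx': -0.0, 'wy': 0.0, 'wz': 0.22}
5 {'tx': -0.122, 'ty': 0.017, 'tz': 0.002, 'wx': -0.0, 'wy': 0.0, 'wz': 0.22}
```

All six keys are needed.

>>> step_arm(
  gripper=-1,
  newtons=30,
  steps=[
    {"tx":-0.023,"ty":-0.021,"tz":0,"wx":0,"wy":0,"wz":0.055},
    {"tx":-0.024,"ty":-0.02,"tz":0,"wx":0,"wy":0,"wz":0.055},
    {"tx":-0.025,"ty":-0.018,"tz":0,"wx":0,"wy":0,"wz":0.055},
    {"tx":-0.026,"ty":-0.017,"tz":0,"wx":0,"wy":0,"wz":0.055},
    {"tx":-0.027,"ty":-0.015,"tz":0,"wx":0,"wy":0,"wz":0.055},
  ],
)

```text
time_s: 0.52
eef_pos: [0.3196, 0.5427, 0.2183]
tcp_rot: [-3.141, 0.0, 2.516]
force: [0.4, 0.6, -0.1]
gripper_width: 0.0639
finger_force: 0.0
```

>>> step_arm(
  steps=[
    {"tx":-0.027,"ty":-0.014,"tz":0,"wx":0,"wy":0,"wz":0.055},
    {"tx":-0.028,"ty":-0.012,"tz":0,"wx":0,"wy":0,"wz":0.055},
    {"tx":-0.029,"ty":-0.011,"tz":0,"wx":0,"wy":0,"wz":0.055},
    {"tx":-0.029,"ty":-0.009,"tz":0,"wx":0,"wy":0,"wz":0.055},
    {"tx":-0.03,"ty":-0.008,"tz":0,"wx":0,"wy":0,"wz":0.055},
  ],
)

```text
time_s: 0.93
eef_pos: [0.39, 0.4066, 0.2185]
tcp_rot: [-3.141, 0.0, 2.241]
force: [0.4, 0.5, 0.8]
gripper_width: 0.0309
finger_force: 0.0
```

>>> step_arm(
  steps=[
    {"tx":-0.03,"ty":-0.006,"tz":0,"wx":0,"wy":0,"wz":0.055},
    {"tx":-0.03,"ty":-0.004,"tz":0,"wx":0,"wy":0,"wz":0.055},
    {"tx":-0.031,"ty":-0.003,"tz":0,"wx":0,"wy":0,"wz":0.055},
    {"tx":-0.031,"ty":-0.001,"tz":0,"wx":0,"wy":0,"wz":0.055},
    {"tx":-0.031,"ty":0.001,"tz":0,"wx":0,"wy":0,"wz":0.055},
  ],
)

```text
time_s: 1.35
eef_pos: [0.4607, 0.2698, 0.2185]
tcp_rot: [-3.141, 0.0, 1.966]
force: [0.2, 0.3, -0.5]
gripper_width: 0.0012
finger_force: 0.0
```

```bash
python3 -c "
from plan import *
rows([-.180,0,.207],0,5)"
```

```text
t 1.35 loc mm [-323.1  -52.3  218.5] rotvec err to tilt0 [-0.     0.     0.273] F loc [-0.3, 0.3, -0.5] q [-0.81  0.38  0.24  2.05 -0.13  0.73 -0.09]
1 {'tx': -0.03, 'ty': 0.002, 'tz': 0.002, 'wx': -0.0, 'wy': 0.0, 'wz': 0.055}
2 {'tx': -0.03, 'ty': 0.004, 'tz': 0.002, 'wx': -0.0, 'wy': 0.0, 'wz': 0.055}
3 {'tx': -0.03, 'ty': 0.006, 'tz': 0.002, 'wx': -0.0, 'wy': 0.0, 'wz': 0.055}
4 {'tx': -0.03, 'ty': 0.007, 'tz': 0.002, 'wx': -0.0, 'wy': 0.0, 'wz': 0.055}
5 {'tx': -0.029, 'ty': 0.009, 'tz': 0.002, 'wx': -0.0, 'wy': 0.0, 'wz': 0.055}
```

>>> step_arm(
  steps=[
    {"tx":-0.03,"ty":0.002,"tz":0.002,"wx":0,"wy":0,"wz":0.055},
    {"tx":-0.03,"ty":0.004,"tz":0.002,"wx":0,"wy":0,"wz":0.055},
    {"tx":-0.03,"ty":0.006,"tz":0.002,"wx":0,"wy":0,"wz":0.055},
    {"tx":-0.03,"ty":0.007,"tz":0.002,"wx":0,"wy":0,"wz":0.055},
    {"tx":-0.024,"ty":0.009,"tz":0.002,"wx":0,"wy":0,"wz":0.055},
  ],
)

```text
time_s: 1.77
eef_pos: [0.5293, 0.1385, 0.2085]
tcp_rot: [-3.141, 0.0, 1.69]
force: [0.8, -1.2, 0.5]
gripper_width: 0.0005
finger_force: 0.0
```

>>> step_arm(
  steps=[
    {"tx":-0.004,"ty":0,"tz":0,"wx":0,"wy":0,"wz":0},
    {"tx":-0.004,"ty":0,"tz":0,"wx":0,"wy":0,"wz":0},
    {"tx":-0.004,"ty":0,"tz":0,"wx":0,"wy":0,"wz":0},
    {"tx":-0.003,"ty":0,"tz":0,"wx":0,"wy":0,"wz":0},
    {"tx":-0.003,"ty":0,"tz":0,"wx":0,"wy":0,"wz":0},
  ],
)

```text
time_s: 2.18
eef_pos: [0.5306, 0.1238, 0.2086]
tcp_rot: [-3.141, -0.0, 1.696]
force: [0.9, 0.0, -1.1]
gripper_width: 0.0004
finger_force: 0.0
```

```bash
python3 -c "
from plan import *
state()"
```

```text
t 2.18 loc mm [-169.7   -0.7  208.6] rotvec err to tilt0 [-0.    -0.     0.003] F loc [0.1, 0.9, -1.1] q [-0.56  0.41  0.32  2.04 -0.19  0.72  0.  ]
```

>>> step_arm(
  steps=[
    {"tx":-0.003,"ty":0,"tz":0,"wx":0,"wy":0,"wz":0},
    {"tx":-0.003,"ty":0,"tz":0,"wx":0,"wy":0,"wz":0},
    {"tx":-0.003,"ty":0,"tz":0,"wx":0,"wy":0,"wz":0},
    {"tx":-0.002,"ty":0,"tz":0,"wx":0,"wy":0,"wz":0},
    {"tx":-0.002,"ty":0,"tz":0,"wx":0,"wy":0,"wz":0},
  ],
)

```text
time_s: 2.6
eef_pos: [0.5324, 0.1123, 0.2088]
tcp_rot: [-3.142, -0.003, 1.695]
force: [-2.5, 13.2, 2.8]
gripper_width: 0.0004
finger_force: 6.8
```

>>> step_arm(
  steps=[
    {"tx":-0.002,"ty":0,"tz":-0.001,"wx":0,"wy":0,"wz":0},
    {"tx":-0.002,"ty":0,"tz":-0.003,"wx":0,"wy":0,"wz":0},
    {"tx":-0.002,"ty":0,"tz":-0.003,"wx":0,"wy":0,"wz":0},
    {"tx":-0.002,"ty":0,"tz":-0.003,"wx":0,"wy":0,"wz":0},
    {"tx":-0.002,"ty":0,"tz":-0.003,"wx":0,"wy":0,"wz":0},
  ],
)

```text
time_s: 3.02
eef_pos: [0.5334, 0.1044, 0.2221]
tcp_rot: [3.141, -0.005, 1.698]
force: [-3.6, 13.2, 4.4]
gripper_width: 0.0003
finger_force: 7.0
```

```bash
python3 -c "
from plan import *
state()"
```

```text
t 3.02 loc mm [-150.1   -0.3  222.1] rotvec err to tilt0 [ 0.    -0.005  0.005] F loc [-13.5, -2.0, 4.4] q [-0.53  0.39  0.33  2.03 -0.19  0.75  0.03]
```

>>> step_arm(
  steps=[
    {"tx":-0.004,"ty":0,"tz":-0.006,"wx":0,"wy":0,"wz":0},
    {"tx":-0.004,"ty":0,"tz":-0.006,"wx":0,"wy":0,"wz":0},
    {"tx":-0.004,"ty":0,"tz":-0.006,"wx":0,"wy":0,"wz":0},
    {"tx":-0.004,"ty":0,"tz":-0.006,"wx":0,"wy":0,"wz":0},
    {"tx":-0.004,"ty":0,"tz":-0.005,"wx":0,"wy":0,"wz":0},
  ],
)

```text
time_s: 3.43
eef_pos: [0.5364, 0.0812, 0.251]
tcp_rot: [3.141, -0.001, 1.695]
force: [1.7, 3.4, -1.6]
gripper_width: 0.0007
finger_force: 1.6
```

>>> step_arm(
  steps=[
    {"tx":-0.005,"ty":0,"tz":-0.005,"wx":0,"wy":0,"wz":0},
    {"tx":-0.005,"ty":0,"tz":-0.005,"wx":0,"wy":0,"wz":0},
    {"tx":-0.005,"ty":0,"tz":-0.004,"wx":0,"wy":0,"wz":0},
    {"tx":-0.005,"ty":0,"tz":-0.004,"wx":0,"wy":0,"wz":0},
    {"tx":-0.005,"ty":0,"tz":-0.004,"wx":0,"wy":0,"wz":0},
  ],
)

```text
time_s: 3.85
eef_pos: [0.5394, 0.0547, 0.2729]
tcp_rot: [-3.141, 0.0, 1.693]
force: [-0.5, 3.2, -1.4]
gripper_width: 0.0005
finger_force: 1.5
```

Run:
```python
from plan import *
state()
from workcell import grab_frame
import cv2
a=grab_frame("side")["image"];b=grab_frame("top")["image"]
cv2.imwrite("pics/m1.png",cv2.resize(np.hstack([a[60:340,120:420],b[60:340,150:450]]),(800,373)))
```

```text
t 3.85 loc mm [-100.    -0.4  272.9] rotvec err to tilt0 [-0.  0.  0.] F loc [-3.2, -0.1, -1.4] q [-0.48  0.33  0.36  1.97 -0.15  0.87  0.09]
```

View pics/m1.png

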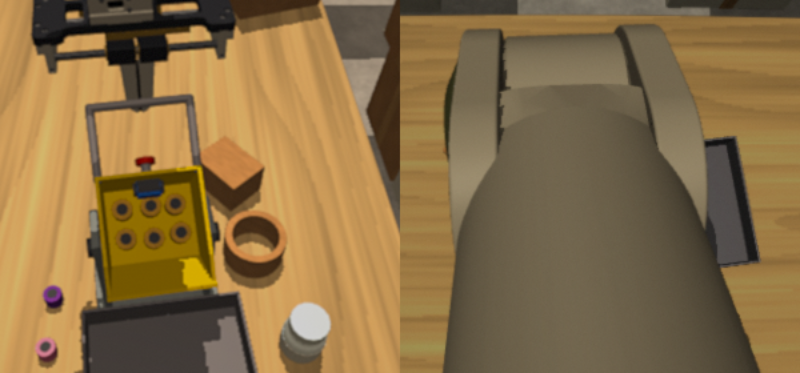

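The side half shows the bin tipped about 0.5 rad, with the shut fingers at (140,90) behind the bar at (143,103). All six bushes are still in the bin. I'll carry on.

>>> step_arm(
  steps=[
    {"tx":-0.006,"ty":0,"tz":-0.003,"wx":0,"wy":0,"wz":0},
    {"tx":-0.006,"ty":0,"tz":-0.003,"wx":0,"wy":0,"wz":0},
    {"tx":-0.006,"ty":0,"tz":-0.002,"wx":0,"wy":0,"wz":0},
    {"tx":-0.006,"ty":0,"tz":-0.002,"wx":0,"wy":0,"wz":0},
    {"tx":-0.006,"ty":0,"tz":-0.002,"wx":0,"wy":0,"wz":0},
  ],
)

```text
time_s: 4.37
eef_pos: [0.5432, 0.0256, 0.285]
tcp_rot: [3.141, -0.0, 1.694]
force: [0.0, 4.6, 3.1]
gripper_width: 0.0003
finger_force: 2.1
```

>>> step_arm(
  steps=[
    {"tx":-0.006,"ty":0,"tz":-0.002,"wx":0,"wy":0,"wz":0},
    {"tx":-0.006,"ty":0,"tz":-0.002,"wx":0,"wy":0,"wz":0},
    {"tx":-0.006,"ty":0,"tz":-0.001,"wx":0,"wy":0,"wz":0},
    {"tx":-0.006,"ty":0,"tz":-0.001,"wx":0,"wy":0,"wz":0},
    {"tx":-0.007,"ty":0,"tz":-0.001,"wx":0,"wy":0,"wz":0},
  ],
)

```text
time_s: 4.78
eef_pos: [0.5468, -0.0058, 0.2916]
tcp_rot: [-3.141, 0.0, 1.694]
force: [0.1, 3.3, 1.1]
gripper_width: 0.0007
finger_force: 1.5
```

>>> step_arm(
  steps=[
    {"tx":-0.006,"ty":0,"tz":-0.001,"wx":0,"wy":0,"wz":0},
    {"tx":-0.007,"ty":0,"tz":0,"wx":0,"wy":0,"wz":0},
    {"tx":-0.006,"ty":0,"tz":0,"wx":0,"wy":0,"wz":0},
    {"tx":-0.007,"ty":0,"tz":0,"wx":0,"wy":0,"wz":0},
    {"tx":-0.007,"ty":0,"tz":0,"wx":0,"wy":0,"wz":0},
  ],
)

```text
time_s: 5.2
eef_pos: [0.551, -0.0386, 0.2925]
tcp_rot: [-3.141, 0.0, 1.694]
force: [0.6, 2.6, 2.1]
gripper_width: 0.0007
finger_force: 1.2
```

>>> step_arm(
  steps=[
    {"tx":-0.006,"ty":0,"tz":0,"wx":0,"wy":0,"wz":0},
    {"tx":-0.007,"ty":0,"tz":0.001,"wx":0,"wy":0,"wz":0},
    {"tx":-0.006,"ty":0,"tz":0.001,"wx":0,"wy":0,"wz":0},
    {"tx":-0.006,"ty":0,"tz":0.001,"wx":0,"wy":0,"wz":0},
    {"tx":-0.006,"ty":0,"tz":0.002,"wx":0,"wy":0,"wz":0},
  ],
)

```text
time_s: 5.62
eef_pos: [0.5548, -0.0693, 0.2876]
tcp_rot: [3.141, 0.0, 1.694]
force: [-0.4, 1.7, 1.7]
gripper_width: 0.0006
finger_force: 0.9
```

```bash
python3 -c "
from plan import *
state()"
```

```text
t 5.62 loc mm [ 2.500e+01 -2.000e-01  2.876e+02] rotvec err to tilt0 [0.    0.    0.001] F loc [-1.7, -0.2, 1.7] q [-0.27  0.34  0.39  1.92 -0.16  0.91  0.33]
```

>>> step_arm(
  steps=[
    {"tx":-0.006,"ty":0,"tz":0.002,"wx":0,"wy":0,"wz":0},
    {"tx":-0.006,"ty":0,"tz":0.002,"wx":0,"wy":0,"wz":0},
    {"tx":-0.006,"ty":0,"tz":0.002,"wx":0,"wy":0,"wz":0},
    {"tx":-0.006,"ty":0,"tz":0.002,"wx":0,"wy":0,"wz":0},
    {"tx":-0.006,"ty":0,"tz":0.003,"wx":0,"wy":0,"wz":0},
  ],
)

```text
time_s: 6.03
eef_pos: [0.5586, -0.0989, 0.2765]
tcp_rot: [3.141, 0.0, 1.694]
force: [0.0, 0.6, 1.7]
gripper_width: 0.0001
finger_force: 0.8
```

>>> step_arm(
  steps=[
    {"tx":-0.006,"ty":0,"tz":0.003,"wx":0,"wy":0,"wz":0},
    {"tx":-0.006,"ty":0,"tz":0.003,"wx":0,"wy":0,"wz":0},
    {"tx":-0.006,"ty":0,"tz":0.003,"wx":0,"wy":0,"wz":0},
    {"tx":-0.005,"ty":0,"tz":0.004,"wx":0,"wy":0,"wz":0},
    {"tx":-0.005,"ty":0,"tz":0.004,"wx":0,"wy":0,"wz":0},
  ],
)

```text
time_s: 6.45
eef_pos: [0.5619, -0.1268, 0.2592]
tcp_rot: [-3.142, 0.0, 1.694]
force: [-0.1, 1.4, 1.6]
gripper_width: 0.0004
finger_force: 0.7
```

>>> step_arm(
  steps=[
    {"tx":-0.005,"ty":0,"tz":0.004,"wx":0,"wy":0,"wz":0},
    {"tx":-0.005,"ty":0,"tz":0.004,"wx":0,"wy":0,"wz":0},
    {"tx":-0.005,"ty":0,"tz":0.004,"wx":0,"wy":0,"wz":0},
    {"tx":-0.004,"ty":0,"tz":0.004,"wx":0,"wy":0,"wz":0},
    {"tx":-0.004,"ty":0,"tz":0.004,"wx":0,"wy":0,"wz":0},
  ],
)

```text
time_s: 6.87
eef_pos: [0.5647, -0.1495, 0.2392]
tcp_rot: [-3.142, 0.0, 1.694]
force: [-0.1, 1.0, 0.9]
gripper_width: 0.0005
finger_force: 0.5
```

```bash
python3 -c "
from plan import *
state()"
```

```text
t 6.87 loc mm [ 1.057e+02 -2.000e-01  2.392e+02] rotvec err to tilt0 [-0.     0.     0.001] F loc [-1.0, 0.0, 0.9] q [-0.11  0.43  0.38  1.92 -0.21  0.83  0.51]
```

>>> step_arm(
  steps=[
    {"tx":-0.003,"ty":0,"tz":0.003,"wx":0,"wy":0,"wz":0},
    {"tx":-0.002,"ty":0,"tz":0.003,"wx":0,"wy":0,"wz":0},
    {"tx":-0.003,"ty":0,"tz":0.003,"wx":0,"wy":0,"wz":0},
    {"tx":-0.002,"ty":0,"tz":0.003,"wx":0,"wy":0,"wz":0},
    {"tx":-0.003,"ty":0,"tz":0.003,"wx":0,"wy":0,"wz":0},
  ],
)

```text
time_s: 7.28
eef_pos: [0.5663, -0.1616, 0.2243]
tcp_rot: [-3.141, -0.0, 1.694]
force: [-0.3, 3.6, -1.4]
gripper_width: 0.0006
finger_force: 1.7
```

>>> step_arm(
  steps=[
    {"tx":-0.002,"ty":0,"tz":0.003,"wx":0,"wy":0,"wz":0},
    {"tx":-0.002,"ty":0,"tz":0.003,"wx":0,"wy":0,"wz":0},
    {"tx":-0.002,"ty":0,"tz":0.003,"wx":0,"wy":0,"wz":0},
    {"tx":-0.002,"ty":0,"tz":0.003,"wx":0,"wy":0,"wz":0},
    {"tx":-0.002,"ty":0,"tz":0.003,"wx":0,"wy":0,"wz":0},
  ],
)

```text
time_s: 7.7
eef_pos: [0.5677, -0.172, 0.2094]
tcp_rot: [3.141, 0.0, 1.694]
force: [0.6, 0.9, 0.7]
gripper_width: 0.0005
finger_force: 0.8
```

```bash
python3 -c "
from plan import *
state()"
```

```text
t 7.7 loc mm [128.5   0.  209.4] rotvec err to tilt0 [0.    0.    0.001] F loc [-0.8, 0.7, 0.7] q [-0.05  0.47  0.36  1.94 -0.23  0.78  0.56]
```

>>> step_arm(
  steps=[
    {"tx":-0.001,"ty":0,"tz":0.001,"wx":0,"wy":0,"wz":0},
    {"tx":-0.001,"ty":0,"tz":0.001,"wx":0,"wy":0,"wz":0},
    {"tx":-0.001,"ty":0,"tz":0.001,"wx":0,"wy":0,"wz":0},
    {"tx":-0.001,"ty":0,"tz":0.001,"wx":0,"wy":0,"wz":0},
    {"tx":-0.001,"ty":0,"tz":0.001,"wx":0,"wy":0,"wz":0},
  ],
)

```text
time_s: 8.12
eef_pos: [0.5681, -0.1728, 0.205]
tcp_rot: [-3.141, -0.005, 1.697]
force: [-2.8, 17.6, 13.5]
gripper_width: 0.0005
finger_force: 9.0
```

Run:
```python
from plan import *
state()
from workcell import grab_frame
import cv2
a=grab_frame("side")["image"];b=grab_frame("top")["image"]
cv2.imwrite("pics/m2.png",cv2.resize(np.hstack([a[60:340,120:420],b[60:340,150:450]]),(800,373)))
```

```text
t 8.12 loc mm [129.3   0.4 205. ] rotvec err to tilt0 [-0.    -0.005  0.004] F loc [-17.8, -0.6, 13.5] q [-0.04  0.48  0.36  1.94 -0.24  0.77  0.57]
```

View pics/m2.png

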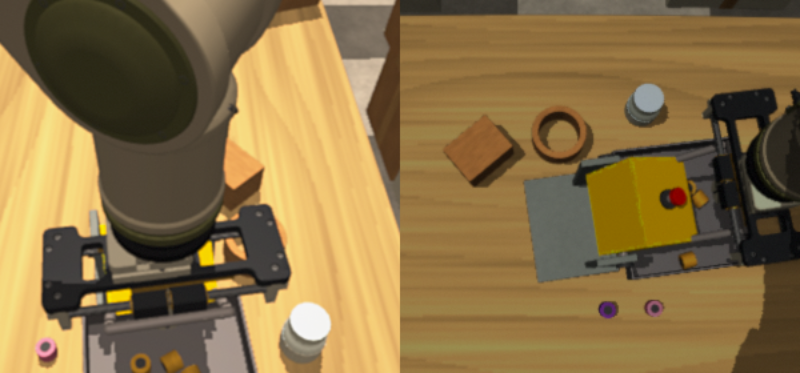

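Top half: the bin is at its stop (17.8 N felt), with the mouth down over the tray. The red ejector head faces up at crop (677,197), and brass bushes lie in the tray. Next I back off, rise, and locate the head.

>>> step_arm(
  steps=[
    {"tx":0.006,"ty":0,"tz":0,"wx":0,"wy":0,"wz":0},
    {"tx":0.006,"ty":0,"tz":-0.02,"wx":0,"wy":0,"wz":0},
    {"tx":0,"ty":0,"tz":-0.03,"wx":0,"wy":0,"wz":0},
    {"tx":0,"ty":0,"tz":-0.03,"wx":0,"wy":0.1,"wz":0},
    {"tx":0,"ty":0,"tz":-0.02,"wx":0,"wy":0.1,"wz":0},
  ],
)

```text
time_s: 8.63
eef_pos: [0.5681, -0.1644, 0.3079]
tcp_rot: [3.137, -0.203, 1.7]
force: [0.4, -1.5, -0.2]
gripper_width: 0.0002
finger_force: 0.0
```

Run:
```python
from plan import *;from h import *
from workcell import grab_frame
f=grab_frame("top");P=cloud(f);hsv=cv2.cvtColor(f["image"],cv2.COLOR_BGR2HSV)
red=((hsv[...,0]<8)|(hsv[...,0]>172))&(hsv[...,1]>170)&(hsv[...,2]>60)
red[:150]=0;red[260:]=0;red[:,:300]=0;red[:,420:]=0
n,l,st,c=cv2.connectedComponentsWithStats(red.astype(np.uint8));i=1+st[1:,4].argmax();print(st[i],c[i])
for q in P[l==i][::8]:pass
pl=np.array([L(q) for q in P[l==i]])*1e3
print("mean loc",np.nanmean(pl,0).round(1),"max z",np.nanmax(pl[:,2]))
hot=pl[pl[:,2]>205];print("face",len(hot),np.nanmedian(hot,0).round(1),hot.min(0).round(1),hot.max(0).round(1))
ph=2.1;s_,c_=np.sin(ph),np.cos(ph);print("pred",-94*c_+30*s_,150+94*s_+30*c_)
print("ray at z=.216", (L(plane(f,[c[i]],.216)[0])*1e3).round(1))
dirn=np.array([c_,0,-s_])*1;tgt=np.array([73.4,0,216.])-dirn*25
print("prepress target",tgt.round(1))
rows(tgt/1e3+np.array([0,0,.0]),ph-np.pi/2,10)
```

```text
[352 201  12  13 128] [357.6328125 207.1953125]
mean loc [ 69.3   1.2 215.8] max z 223.47571350652376
face 126 [ 69.    1.3 216.3] [ 59.6  -9.  208. ] [ 81.6  11.9 223.5]
pred 73.35181483185282 215.9962973269984
ray at z=.216 [ 69.3   1.3 216. ]
prepress target [ 86.    0.  237.6]
t 8.68 loc mm [127.9   0.7 310.5] rotvec err to tilt0 [ 0.007 -0.205 -0.002] F loc [5.3, 0.6, 2.5] q [ 0.07  0.4   0.33  1.76 -0.35  1.12  0.68]
1 {'tx': 0.003, 'ty': -0.0, 'tz': 0.008, 'wx': 0.001, 'wy': 0.032, 'wz': -0.0}
2 {'tx': 0.002, 'ty': -0.0, 'tz': 0.008, 'wx': 0.001, 'wy': 0.032, 'wz': -0.0}
3 {'tx': 0.002, 'ty': -0.0, 'tz': 0.008, 'wx': 0.001, 'wy': 0.032, 'wz': -0.0}
4 {'tx': 0.002, 'ty': -0.0, 'tz': 0.008, 'wx': 0.001, 'wy': 0.032, 'wz': -0.0}
5 {'tx': 0.002, 'ty': -0.0, 'tz': 0.008, 'wx': 0.001, 'wy': 0.032, 'wz': -0.0}
6 {'tx': 0.001, 'ty': -0.0, 'tz': 0.008, 'wx': 0.001, 'wy': 0.032, 'wz': -0.0}
7 {'tx': 0.001, 'ty': -0.0, 'tz': 0.008, 'wx': 0.001, 'wy': 0.032, 'wz': -0.0}
8 {'tx': 0.001, 'ty': -0.0, 'tz': 0.008, 'wx': 0.001, 'wy': 0.032, 'wz': -0.0}
9 {'tx': 0.0, 'ty': -0.0, 'tz': 0.008, 'wx': 0.001, 'wy': 0.032, 'wz': -0.0}
10 {'tx': 0.0, 'ty': -0.0, 'tz': 0.008, 'wx': 0.001, 'wy': 0.032, 'wz': -0.0}
```

>>> step_arm(
  steps=[
    {"tx":0.005,"ty":0,"tz":0.014,"wx":0.001,"wy":0.065,"wz":0},
    {"tx":0.004,"ty":0,"tz":0.015,"wx":0.001,"wy":0.065,"wz":0},
    {"tx":0.003,"ty":0,"tz":0.016,"wx":0.001,"wy":0.065,"wz":0},
    {"tx":0.002,"ty":0,"tz":0.016,"wx":0.001,"wy":0.065,"wz":0},
    {"tx":0,"ty":0,"tz":0.01,"wx":0.001,"wy":0.064,"wz":0},
  ],
)

```text
time_s: 9.1
eef_pos: [0.5618, -0.1311, 0.2399]
tcp_rot: [-3.135, -0.526, 1.692]
force: [0.3, -0.3, 0.0]
gripper_width: 0.0006
finger_force: 0.0
```

```bash
cat >> plan.py <<'E'
d=np.array([np.cos(2.1),0,-np.sin(2.1)])  # press direction (stand frame)
F0=np.array([.0715,.001,.216])
def press():
    o=get_obs();l=L(o["eef_pos"]);r=l-F0;f=np.array([np.dot(o["force"],v) for v in(XS,YS,Zw)])
    perp=np.array([np.sin(2.1),0,np.cos(2.1)])
    print("depth mm",round(r@d*1e3,1),"lateral x,y",round(r@perp*1e3,1),round(r[1]*1e3,1),"axial N",round(-f@d,1))
E
python3 -c "
from plan import *
press();rows(F0-.015*d,2.1-np.pi/2,2)"
```

```text
depth mm -28.5 lateral x,y 1.4 -1.8 axial N 0.2
t 9.1 loc mm [ 87.1  -0.8 239.9] rotvec err to tilt0 [-0.006 -0.526  0.   ] F loc [0.3, 0.3, 0.0] q [ 0.25  0.55  0.21  1.8  -0.59  1.19  0.9 ]
1 {'tx': 0.001, 'ty': 0.001, 'tz': 0.007, 'wx': -0.003, 'wy': 0.001, 'wz': -0.001}
2 {'tx': 0.001, 'ty': 0.001, 'tz': 0.007, 'wx': -0.003, 'wy': 0.001, 'wz': -0.001}
```

>>> step_arm(
  steps=[
    {"tx":0.001,"ty":0.001,"tz":0.006,"wx":-0.003,"wy":0.001,"wz":0},
    {"tx":0.001,"ty":0.001,"tz":0.006,"wx":-0.003,"wy":0.001,"wz":0},
    {"tx":0,"ty":0,"tz":0.005,"wx":0,"wy":0,"wz":0},
    {"tx":0,"ty":0,"tz":0.004,"wx":0,"wy":0,"wz":0},
    {"tx":0,"ty":0,"tz":0.003,"wx":0,"wy":0,"wz":0},
  ],
)

```text
time_s: 9.52
eef_pos: [0.5628, -0.1164, 0.2219]
tcp_rot: [3.14, -0.525, 1.695]
force: [0.3, -0.7, 0.1]
gripper_width: 0.0004
finger_force: 0.0
```

>>> step_arm(
  steps=[
    {"tx":0,"ty":0,"tz":0.002,"wx":0,"wy":0,"wz":0},
    {"tx":0,"ty":0,"tz":0.002,"wx":0,"wy":0,"wz":0},
    {"tx":0,"ty":0,"tz":0.002,"wx":0,"wy":0,"wz":0},
    {"tx":0,"ty":0,"tz":0.001,"wx":0,"wy":0,"wz":0},
    {"tx":0,"ty":0,"tz":0.001,"wx":0,"wy":0,"wz":0},
  ],
)

```text
time_s: 9.93
eef_pos: [0.5624, -0.1132, 0.2154]
tcp_rot: [3.14, -0.526, 1.693]
force: [-0.1, -0.7, 6.1]
gripper_width: 0.0004
finger_force: 2.9
```

```bash
python3 -c "
from plan import *
press();state()"
```

```text
depth mm 1.5 lateral x,y -1.4 0.9 axial N 5.7
t 9.93 loc mm [ 69.5   1.9 215.4] rotvec err to tilt0 [ 0.002 -0.526  0.   ] F loc [0.7, -0.2, 6.1] q [ 0.23  0.57  0.2   1.84 -0.62  1.13  0.92]
```

>>> step_arm(
  steps=[
    {"tx":0,"ty":0,"tz":0.002,"wx":0,"wy":0,"wz":0},
    {"tx":0,"ty":0,"tz":0.002,"wx":0,"wy":0,"wz":0},
    {"tx":0,"ty":0,"tz":0.002,"wx":0,"wy":0,"wz":0},
    {"tx":0,"ty":0,"tz":0.002,"wx":0,"wy":0,"wz":0},
    {"tx":0,"ty":0,"tz":0.001,"wx":0,"wy":0,"wz":0},
  ],
)

```text
time_s: 10.35
eef_pos: [0.5618, -0.1088, 0.2078]
tcp_rot: [3.14, -0.526, 1.693]
force: [-1.2, -1.3, 8.2]
gripper_width: 0.0004
finger_force: 4.0
```

```bash
python3 -c "
from plan import *
press();state()"
```

```text
depth mm 10.4 lateral x,y -1.4 0.9 axial N 7.6
t 10.35 loc mm [ 65.    1.9 207.8] rotvec err to tilt0 [ 0.002 -0.526 -0.   ] F loc [1.1, -1.3, 8.2] q [ 0.23  0.57  0.19  1.85 -0.63  1.11  0.93]
```

>>> step_arm(
  steps=[
    {"tx":0,"ty":0,"tz":0.001,"wx":0,"wy":0,"wz":0},
    {"tx":0,"ty":0,"tz":0.001,"wx":0,"wy":0,"wz":0},
    {"tx":0,"ty":0,"tz":0.001,"wx":0,"wy":0,"wz":0},
  ],
)

```text
time_s: 10.6
eef_pos: [0.5616, -0.1074, 0.2054]
tcp_rot: [3.14, -0.526, 1.693]
force: [-2.2, -0.3, 7.7]
gripper_width: 0.0004
finger_force: 3.3
```

```bash
python3 -c "
from plan import *
press()"
```

```text
depth mm 13.2 lateral x,y -1.4 0.9 axial N 6.7
```

>>> step_arm(
  steps=[
    {"tx":0,"ty":0,"tz":0.001,"wx":0,"wy":0,"wz":0},
    {"tx":0,"ty":0,"tz":0.001,"wx":0,"wy":0,"wz":0},
  ],
)

```text
time_s: 10.77
eef_pos: [0.5616, -0.1068, 0.2042]
tcp_rot: [3.139, -0.526, 1.694]
force: [-4.5, -5.3, 20.8]
gripper_width: 0.0008
finger_force: 10.2
```

```bash
python3 -c "
from plan import *
press()"
```

```text
depth mm 14.5 lateral x,y -1.4 0.9 axial N 20.3
```

That's 20 N at 14.5 mm, above the spring-plus-clip maximum of 13 N, so it is on the stop. I'll hold briefly, then retract along the axis.

>>> step_arm(
  steps=[
    {"tx":0,"ty":0,"tz":0,"wx":0,"wy":0,"wz":0},
    {"tx":0,"ty":0,"tz":0,"wx":0,"wy":0,"wz":0},
  ],
)

```text
time_s: 10.93
eef_pos: [0.5616, -0.1068, 0.2043]
tcp_rot: [3.139, -0.526, 1.693]
force: [-3.1, -2.0, 14.2]
gripper_width: 0.0009
finger_force: 6.7
```

>>> step_arm(
  steps=[
    {"tx":0,"ty":0,"tz":-0.005,"wx":0,"wy":0,"wz":0},
    {"tx":0,"ty":0,"tz":-0.01,"wx":0,"wy":0,"wz":0},
    {"tx":0,"ty":0,"tz":-0.025,"wx":0,"wy":0,"wz":0},
    {"tx":0,"ty":0,"tz":-0.04,"wx":0,"wy":0,"wz":0},
    {"tx":0,"ty":0,"tz":-0.04,"wx":0,"wy":0,"wz":0},
  ],
)

```text
time_s: 11.35
eef_pos: [0.568, -0.1664, 0.3073]
tcp_rot: [-3.14, -0.526, 1.693]
force: [1.0, -0.7, -0.6]
gripper_width: 0.0008
finger_force: 0.0
```

Run:
```python
from plan import *
state()
from workcell import grab_frame
import cv2
a=grab_frame("side")["image"];b=grab_frame("top")["image"]
cv2.imwrite("pics/m3.png",cv2.resize(np.hstack([a[80:380,120:420],b[60:360,220:520]]),(800,400)))
```

```text
t 11.35 loc mm [123.    1.1 307.3] rotvec err to tilt0 [-0.001 -0.526  0.   ] F loc [0.8, 0.9, -0.6] q [ 0.28  0.51  0.24  1.68 -0.55  1.34  0.86]
```

View pics/m3.png

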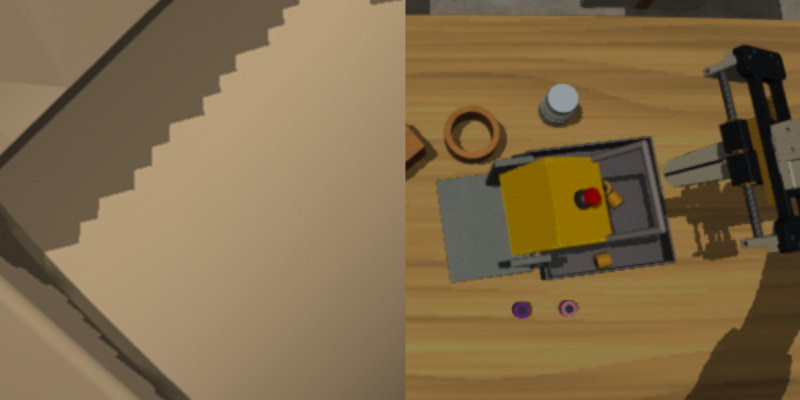

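>>> step_arm(
  steps=[
    {"tx":0.028,"ty":0,"tz":0.012,"wx":0,"wy":-0.105,"wz":0},
    {"tx":0.029,"ty":0,"tz":0.009,"wx":0,"wy":-0.105,"wz":0},
    {"tx":0.03,"ty":0,"tz":0.005,"wx":0,"wy":-0.105,"wz":0},
    {"tx":0.03,"ty":0,"tz":0.002,"wx":0,"wy":-0.105,"wz":0},
    {"tx":0.03,"ty":0,"tz":-0.001,"wx":0,"wy":-0.105,"wz":0},
  ],
)

```text
time_s: 11.87
eef_pos: [0.5505, -0.0177, 0.3273]
tcp_rot: [3.138, -0.003, 1.692]
force: [-0.7, -0.2, -0.8]
gripper_width: 0.0002
finger_force: 0.0
```

>>> step_arm(
  steps=[
    {"tx":0.035,"ty":0,"tz":0,"wx":0,"wy":0,"wz":0},
    {"tx":0.035,"ty":0,"tz":0,"wx":0,"wy":0,"wz":0},
    {"tx":0.035,"ty":0,"tz":0,"wx":0,"wy":0,"wz":0},
  ],
)

```text
time_s: 12.12
eef_pos: [0.5368, 0.0879, 0.3272]
tcp_rot: [3.141, -0.007, 1.695]
force: [0.3, -0.7, -0.1]
gripper_width: 0.0004
finger_force: 0.0
```

Run:
```python
from plan import *
state()
from workcell import grab_frame
import cv2
a=grab_frame("side")["image"]
hsv=cv2.cvtColor(a,cv2.COLOR_BGR2HSV);m=cv2.inRange(hsv,(100,120,30),(130,255,255));m[:,:100]=0
n,l,st,c=cv2.connectedComponentsWithStats(m);print([ (s.tolist()) for s in st[1:] if s[4]>8])
cv2.imwrite("pics/m4.png",cv2.resize(a[120:384,120:420],(800,600),interpolation=cv2.INTER_CUBIC)[:600])
```

```text
t 12.12 loc mm [-133.2    1.   327.2] rotvec err to tilt0 [ 0.    -0.007  0.002] F loc [0.7, 0.2, -0.1] q [-0.49  0.27  0.29  1.89 -0.1   0.99 -0.03]
[[233, 305, 18, 18, 210]]
```

View pics/m4.png

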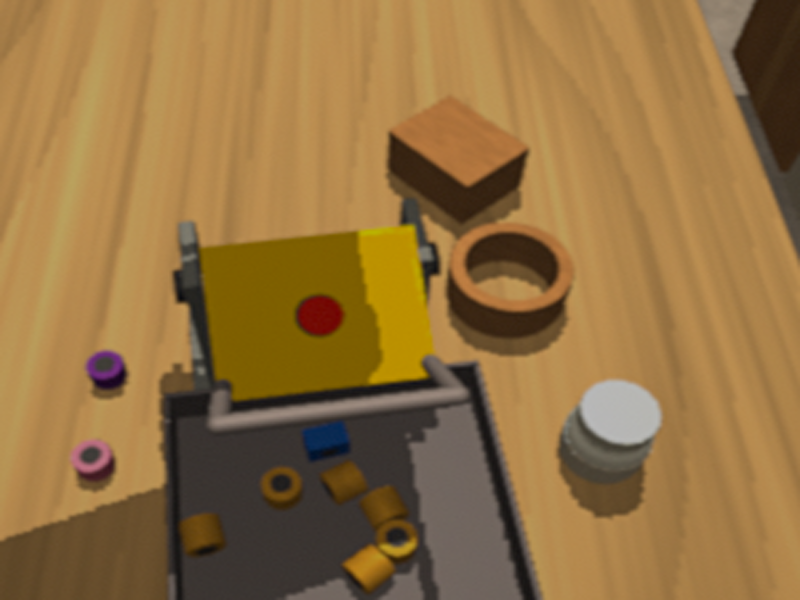

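The picture shows the blue block in the tray at (326,441). All six bushes are there too: (202,534), (282,487), (344,481), (384,507), (396,538) and (370,568). Next I go over the bar and push it back.

>>> step_arm(
  steps=[
    {"tx":-0.038,"ty":0,"tz":0,"wx":0,"wy":0,"wz":0},
    {"tx":-0.038,"ty":0,"tz":0,"wx":0,"wy":0,"wz":0},
    {"tx":-0.038,"ty":0,"tz":0,"wx":0,"wy":0,"wz":0},
    {"tx":-0.038,"ty":0,"tz":0,"wx":0,"wy":0,"wz":0},
    {"tx":-0.038,"ty":0,"tz":0,"wx":0,"wy":0,"wz":0},
  ],
)

```text
time_s: 12.58
eef_pos: [0.5605, -0.105, 0.3257]
tcp_rot: [-3.141, -0.006, 1.693]
force: [0.7, 0.3, -0.2]
gripper_width: 0.0005
finger_force: 0.0
```

>>> step_arm(
  steps=[
    {"tx":-0.04,"ty":0,"tz":0,"wx":0,"wy":0,"wz":0},
    {"tx":-0.04,"ty":0,"tz":0,"wx":0,"wy":0,"wz":0},
    {"tx":-0.038,"ty":0,"tz":0,"wx":0,"wy":0,"wz":0},
  ],
)

```text
time_s: 12.83
eef_pos: [0.5747, -0.2228, 0.3249]
tcp_rot: [-3.141, -0.006, 1.692]
force: [0.3, -0.4, 0.6]
gripper_width: 0.0002
finger_force: 0.0
```

```bash
python3 -c "
from plan import *
rows([.172,0,.210],0,5)"
```

```text
t 12.83 loc mm [179.7   0.8 324.9] rotvec err to tilt0 [-0.    -0.006 -0.001] F loc [0.4, 0.3, 0.6] q [ 0.01  0.38  0.38  1.75 -0.17  1.05  0.58]
1 {'tx': 0.001, 'ty': -0.0, 'tz': 0.023, 'wx': -0.0, 'wy': -0.001, 'wz': -0.0}
2 {'tx': 0.001, 'ty': -0.0, 'tz': 0.023, 'wx': -0.0, 'wy': -0.001, 'wz': -0.0}
3 {'tx': 0.001, 'ty': -0.0, 'tz': 0.023, 'wx': -0.0, 'wy': -0.001, 'wz': -0.0}
4 {'tx': 0.001, 'ty': -0.0, 'tz': 0.023, 'wx': -0.0, 'wy': -0.001, 'wz': -0.0}
5 {'tx': 0.002, 'ty': -0.0, 'tz': 0.023, 'wx': -0.0, 'wy': -0.001, 'wz': -0.0}
```

>>> step_arm(
  steps=[
    {"tx":0.001,"ty":0,"tz":0.023,"wx":0,"wy":0,"wz":0},
    {"tx":0.001,"ty":0,"tz":0.023,"wx":0,"wy":0,"wz":0},
    {"tx":0.001,"ty":0,"tz":0.023,"wx":0,"wy":0,"wz":0},
    {"tx":0.001,"ty":0,"tz":0.023,"wx":0,"wy":0,"wz":0},
    {"tx":0.002,"ty":0,"tz":0.023,"wx":0,"wy":0,"wz":0},
  ],
)

```text
time_s: 13.25
eef_pos: [0.5738, -0.2141, 0.2088]
tcp_rot: [-3.141, -0.006, 1.692]
force: [0.2, 0.2, 0.3]
gripper_width: 0.0005
finger_force: 0.0
```

>>> step_arm(
  steps=[
    {"tx":0.004,"ty":0,"tz":0,"wx":0,"wy":0,"wz":0},
    {"tx":0.004,"ty":0,"tz":0,"wx":0,"wy":0,"wz":0},
    {"tx":0.004,"ty":0,"tz":0,"wx":0,"wy":0,"wz":0},
    {"tx":0.003,"ty":0,"tz":0,"wx":0,"wy":0,"wz":0},
    {"tx":0.003,"ty":0,"tz":0,"wx":0,"wy":0,"wz":0},
  ],
)

```text
time_s: 13.67
eef_pos: [0.5732, -0.1994, 0.2126]
tcp_rot: [3.138, -0.0, 1.691]
force: [-0.0, -16.2, 4.4]
gripper_width: 0.0006
finger_force: 8.1
```

>>> step_arm(
  steps=[
    {"tx":0.002,"ty":0,"tz":-0.001,"wx":0,"wy":0,"wz":0},
    {"tx":0.002,"ty":0,"tz":-0.003,"wx":0,"wy":0,"wz":0},
    {"tx":0.002,"ty":0,"tz":-0.004,"wx":0,"wy":0,"wz":0},
    {"tx":0.002,"ty":0,"tz":-0.004,"wx":0,"wy":0,"wz":0},
    {"tx":0.002,"ty":0,"tz":-0.004,"wx":0,"wy":0,"wz":0},
  ],
)

```text
time_s: 14.08
eef_pos: [0.5717, -0.189, 0.2288]
tcp_rot: [3.138, -0.002, 1.691]
force: [0.1, -6.2, 0.1]
gripper_width: 0.0005
finger_force: 3.2
```

```bash
cat >> plan.py <<'E'
from scipy.optimize import brentq
def ang(sgn):
    l=L(get_obs()["eef_pos"])*1e3; xb=l[0]-sgn*12.5
    th=brentq(lambda t:-145*np.cos(t)+80*np.sin(t)-xb,-.45,2.5)
    print("theta",round(th,3),"tip below bar mm",round(150+145*np.sin(th)+80*np.cos(th)-l[2],1))
E
python3 -c "
from plan import *
state();ang(1)"
```

```text
t 14.08 loc mm [145.8   2.  228.8] rotvec err to tilt0 [ 0.004 -0.002 -0.002] F loc [6.2, -0.7, 0.1] q [-0.02  0.46  0.35  1.9  -0.21  0.82  0.57]
theta 2.002 tip below bar mm 19.5
```

>>> step_arm(
  steps=[
    {"tx":0.004,"ty":0,"tz":-0.005,"wx":0,"wy":0,"wz":0},
    {"tx":0.004,"ty":0,"tz":-0.005,"wx":0,"wy":0,"wz":0},
    {"tx":0.004,"ty":0,"tz":-0.005,"wx":0,"wy":0,"wz":0},
    {"tx":0.005,"ty":0,"tz":-0.005,"wx":0,"wy":0,"wz":0},
    {"tx":0.005,"ty":0,"tz":-0.004,"wx":0,"wy":0,"wz":0},
  ],
)

```text
time_s: 14.5
eef_pos: [0.5687, -0.167, 0.2531]
tcp_rot: [3.138, -0.002, 1.691]
force: [-1.1, -8.3, 4.8]
gripper_width: 0.0004
finger_force: 4.3
```

>>> step_arm(
  steps=[
    {"tx":0.005,"ty":0,"tz":-0.004,"wx":0,"wy":0,"wz":0},
    {"tx":0.005,"ty":0,"tz":-0.004,"wx":0,"wy":0,"wz":0},
    {"tx":0.005,"ty":0,"tz":-0.004,"wx":0,"wy":0,"wz":0},
    {"tx":0.006,"ty":0,"tz":-0.003,"wx":0,"wy":0,"wz":0},
    {"tx":0.006,"ty":0,"tz":-0.003,"wx":0,"wy":0,"wz":0},
  ],
)

```text
time_s: 14.92
eef_pos: [0.566, -0.1401, 0.2715]
tcp_rot: [3.137, -0.003, 1.691]
force: [0.1, -5.3, 4.2]
gripper_width: 0.0008
finger_force: 3.3
```

>>> step_arm(
  steps=[
    {"tx":0.006,"ty":0,"tz":-0.003,"wx":0,"wy":0,"wz":0},
    {"tx":0.006,"ty":0,"tz":-0.003,"wx":0,"wy":0,"wz":0},
    {"tx":0.006,"ty":0,"tz":-0.003,"wx":0,"wy":0,"wz":0},
    {"tx":0.006,"ty":0,"tz":-0.002,"wx":0,"wy":0,"wz":0},
    {"tx":0.006,"ty":0,"tz":-0.002,"wx":0,"wy":0,"wz":0},
  ],
)

```text
time_s: 15.33
eef_pos: [0.562, -0.1086, 0.2836]
tcp_rot: [3.139, -0.005, 1.692]
force: [1.3, -3.9, 1.7]
gripper_width: 0.0005
finger_force: 2.1
```

>>> step_arm(
  steps=[
    {"tx":0.006,"ty":0,"tz":-0.002,"wx":0,"wy":0,"wz":0},
    {"tx":0.006,"ty":0,"tz":-0.002,"wx":0,"wy":0,"wz":0},
    {"tx":0.006,"ty":0,"tz":-0.001,"wx":0,"wy":0,"wz":0},
    {"tx":0.006,"ty":0,"tz":-0.001,"wx":0,"wy":0,"wz":0},
    {"tx":0.006,"ty":0,"tz":-0.001,"wx":0,"wy":0,"wz":0},
  ],
)

```text
time_s: 15.75
eef_pos: [0.5575, -0.0774, 0.2889]
tcp_rot: [-3.141, -0.007, 1.693]
force: [0.7, -3.0, 1.9]
gripper_width: 0.0002
finger_force: 1.6
```

```bash
python3 -c "
from plan import *
state();ang(1)"
```

```text
t 15.75 loc mm [ 33.4   1.4 288.9] rotvec err to tilt0 [-0.001 -0.007 -0.   ] F loc [3.1, 0.4, 1.9] q [-0.23  0.34  0.36  1.91 -0.16  0.92  0.33]
theta 1.193 tip below bar mm 25.4
```

>>> step_arm(
  steps=[
    {"tx":0.007,"ty":0,"tz":-0.001,"wx":0,"wy":0,"wz":0},
    {"tx":0.006,"ty":0,"tz":-0.001,"wx":0,"wy":0,"wz":0},
    {"tx":0.007,"ty":0,"tz":-0.001,"wx":0,"wy":0,"wz":0},
    {"tx":0.006,"ty":0,"tz":0,"wx":0,"wy":0,"wz":0},
    {"tx":0.007,"ty":0,"tz":0,"wx":0,"wy":0,"wz":0},
  ],
)

```text
time_s: 16.17
eef_pos: [0.5532, -0.0449, 0.2919]
tcp_rot: [-3.14, -0.007, 1.692]
force: [0.2, -3.3, -1.5]
gripper_width: 0.0005
finger_force: 1.4
```

>>> step_arm(
  steps=[
    {"tx":0.006,"ty":0,"tz":0,"wx":0,"wy":0,"wz":0},
    {"tx":0.006,"ty":0,"tz":0.001,"wx":0,"wy":0,"wz":0},
    {"tx":0.006,"ty":0,"tz":0.001,"wx":0,"wy":0,"wz":0},
    {"tx":0.006,"ty":0,"tz":0.001,"wx":0,"wy":0,"wz":0},
    {"tx":0.006,"ty":0,"tz":0.001,"wx":0,"wy":0,"wz":0},
  ],
)

```text
time_s: 16.58
eef_pos: [0.5498, -0.0152, 0.2882]
tcp_rot: [-3.141, -0.006, 1.692]
force: [-0.6, -2.7, -2.5]
gripper_width: 0.0003
finger_force: 1.5
```

>>> step_arm(
  steps=[
    {"tx":0.006,"ty":0,"tz":0.002,"wx":0,"wy":0,"wz":0},
    {"tx":0.006,"ty":0,"tz":0.002,"wx":0,"wy":0,"wz":0},
    {"tx":0.006,"ty":0,"tz":0.002,"wx":0,"wy":0,"wz":0},
    {"tx":0.006,"ty":0,"tz":0.003,"wx":0,"wy":0,"wz":0},
    {"tx":0.006,"ty":0,"tz":0.003,"wx":0,"wy":0,"wz":0},
  ],
)

```text
time_s: 17.0
eef_pos: [0.5466, 0.0149, 0.2764]
tcp_rot: [3.141, -0.007, 1.693]
force: [-0.4, -3.2, 1.4]
gripper_width: 0.0004
finger_force: 1.0
```

>>> step_arm(
  steps=[
    {"tx":0.006,"ty":0,"tz":0.003,"wx":0,"wy":0,"wz":0},
    {"tx":0.006,"ty":0,"tz":0.003,"wx":0,"wy":0,"wz":0},
    {"tx":0.005,"ty":0,"tz":0.004,"wx":0,"wy":0,"wz":0},
    {"tx":0.005,"ty":0,"tz":0.004,"wx":0,"wy":0,"wz":0},
    {"tx":0.005,"ty":0,"tz":0.004,"wx":0,"wy":0,"wz":0},
  ],
)

```text
time_s: 17.42
eef_pos: [0.5431, 0.0417, 0.2584]
tcp_rot: [-3.142, -0.007, 1.693]
force: [0.1, -1.8, 1.5]
gripper_width: 0.0003
finger_force: 0.9
```

```bash
python3 -c "
from plan import *
state();ang(1)"
```

```text
t 17.42 loc mm [-86.6   1.7 258.4] rotvec err to tilt0 [-0.    -0.007 -0.   ] F loc [1.8, -0.1, 1.5] q [-0.42  0.35  0.33  1.98 -0.16  0.83  0.12]
theta 0.425 tip below bar mm 24.3
```

>>> step_arm(
  steps=[
    {"tx":0.005,"ty":0,"tz":0.004,"wx":0,"wy":0,"wz":0},
    {"tx":0.005,"ty":0,"tz":0.004,"wx":0,"wy":0,"wz":0},
    {"tx":0.004,"ty":0,"tz":0.004,"wx":0,"wy":0,"wz":0},
    {"tx":0.004,"ty":0,"tz":0.004,"wx":0,"wy":0,"wz":0},
    {"tx":0.003,"ty":0,"tz":0.004,"wx":0,"wy":0,"wz":0},
  ],
)

```text
time_s: 17.83
eef_pos: [0.5405, 0.0626, 0.2384]
tcp_rot: [-3.141, -0.007, 1.693]
force: [0.3, -1.3, 2.3]
gripper_width: 0.0005
finger_force: 0.8
```

>>> step_arm(
  steps=[
    {"tx":0.003,"ty":0,"tz":0.004,"wx":0,"wy":0,"wz":0},
    {"tx":0.003,"ty":0,"tz":0.004,"wx":0,"wy":0,"wz":0},
    {"tx":0.003,"ty":0,"tz":0.004,"wx":0,"wy":0,"wz":0},
    {"tx":0.002,"ty":0,"tz":0.003,"wx":0,"wy":0,"wz":0},
    {"tx":0.002,"ty":0,"tz":0.003,"wx":0,"wy":0,"wz":0},
  ],
)

```text
time_s: 18.25
eef_pos: [0.5389, 0.0753, 0.2206]
tcp_rot: [-3.141, -0.007, 1.692]
force: [-0.3, -1.7, 1.2]
gripper_width: 0.0009
finger_force: 0.8
```

>>> step_arm(
  steps=[
    {"tx":0.002,"ty":0,"tz":0.003,"wx":0,"wy":0,"wz":0},
    {"tx":0.002,"ty":0,"tz":0.002,"wx":0,"wy":0,"wz":0},
    {"tx":0.001,"ty":0,"tz":0.002,"wx":0,"wy":0,"wz":0},
    {"tx":0.001,"ty":0,"tz":0.002,"wx":0,"wy":0,"wz":0},
    {"tx":0.001,"ty":0,"tz":0.001,"wx":0,"wy":0,"wz":0},
  ],
)

```text
time_s: 18.67
eef_pos: [0.538, 0.0819, 0.2107]
tcp_rot: [-3.141, -0.006, 1.692]
force: [0.9, -4.0, 0.1]
gripper_width: 0.0002
finger_force: 2.3
```

```bash
python3 -c "
from plan import *
state();ang(1)"
```

```text
t 18.67 loc mm [-127.1    1.5  210.7] rotvec err to tilt0 [-0.    -0.006 -0.001] F loc [4.1, 0.4, 0.1] q [-0.47  0.4   0.3   2.04 -0.19  0.73  0.07]
theta 0.063 tip below bar mm 28.3
```

Close to the stop. I'll creep in 1 mm steps until the force rises.

>>> step_arm(
  steps=[
    {"tx":0.001,"ty":0,"tz":0.001,"wx":0,"wy":0,"wz":0},
    {"tx":0.001,"ty":0,"tz":0.001,"wx":0,"wy":0,"wz":0},
    {"tx":0.001,"ty":0,"tz":0.001,"wx":0,"wy":0,"wz":0},
    {"tx":0.001,"ty":0,"tz":0.001,"wx":0,"wy":0,"wz":0},
    {"tx":0.001,"ty":0,"tz":0,"wx":0,"wy":0,"wz":0},
  ],
)

```text
time_s: 19.08
eef_pos: [0.5376, 0.0846, 0.2066]
tcp_rot: [-3.141, -0.004, 1.691]
force: [2.8, -13.0, -5.7]
gripper_width: 0.0004
finger_force: 7.0
```

```bash
python3 -c "
from plan import *
state();ang(1)"
```

```text
t 19.08 loc mm [-129.9    1.5  206.6] rotvec err to tilt0 [-0.    -0.004 -0.002] F loc [13.3, 1.2, -5.7] q [-0.47  0.41  0.3   2.04 -0.19  0.72  0.06]
theta 0.031 tip below bar mm 28.0
```

>>> step_arm(
  steps=[
    {"tx":0.001,"ty":0,"tz":0.001,"wx":0,"wy":0,"wz":0},
    {"tx":0.001,"ty":0,"tz":0.001,"wx":0,"wy":0,"wz":0},
    {"tx":0,"ty":0,"tz":0,"wx":0,"wy":0,"wz":0},
  ],
)

```text
time_s: 19.33
eef_pos: [0.5377, 0.0851, 0.2055]
tcp_rot: [3.142, -0.003, 1.689]
force: [0.8, -16.5, 4.9]
gripper_width: 0.0006
finger_force: 7.9
```

```bash
python3 -c "
from plan import *
state();ang(1)"
```

```text
t 19.33 loc mm [-130.3    1.6  205.5] rotvec err to tilt0 [ 0.    -0.003 -0.003] F loc [16.5, -1.2, 4.9] q [-0.48  0.41  0.3   2.04 -0.19  0.71  0.06]
theta 0.026 tip below bar mm 28.3
```

Total torque is well above the pivot friction and the bar no longer moves, so it is on the stop. I'll back off, lift clear, and compare with the first picture.

>>> step_arm(
  steps=[
    {"tx":-0.006,"ty":0,"tz":0,"wx":0,"wy":0,"wz":0},
    {"tx":-0.008,"ty":0,"tz":-0.005,"wx":0,"wy":0,"wz":0},
    {"tx":-0.005,"ty":0,"tz":-0.025,"wx":0,"wy":0,"wz":0},
    {"tx":0,"ty":0,"tz":-0.035,"wx":0,"wy":0,"wz":0},
    {"tx":0,"ty":0,"tz":-0.04,"wx":0,"wy":0,"wz":0},
  ],
)

```text
time_s: 19.75
eef_pos: [0.5386, 0.0694, 0.3103]
tcp_rot: [-3.138, -0.007, 1.692]
force: [0.7, 0.1, 1.0]
gripper_width: -0.0
finger_force: 0.0
```

>>> step_arm(
  steps=[
    {"tx":0.04,"ty":0,"tz":-0.01,"wx":0,"wy":0,"wz":0},
    {"tx":0.04,"ty":0,"tz":0,"wx":0,"wy":0,"wz":0},
    {"tx":0.04,"ty":0,"tz":0,"wx":0,"wy":0,"wz":0},
    {"tx":0.04,"ty":0,"tz":0,"wx":0,"wy":0,"wz":0},
    {"tx":0.04,"ty":0,"tz":0,"wx":0,"wy":0,"wz":0},
  ],
)

```text
time_s: 20.17
eef_pos: [0.5146, 0.2702, 0.322]
tcp_rot: [3.141, -0.008, 1.693]
force: [0.7, 1.1, 0.7]
gripper_width: 0.0006
finger_force: 0.0
```

>>> step_arm(
  steps=[
    {"tx":0.04,"ty":0,"tz":0,"wx":0,"wy":0,"wz":0},
    {"tx":0.04,"ty":0,"tz":0,"wx":0,"wy":0,"wz":0},
    {"tx":0.04,"ty":0,"tz":0,"wx":0,"wy":0,"wz":0},
    {"tx":0.04,"ty":0,"tz":0,"wx":0,"wy":0,"wz":0},
    {"tx":0.04,"ty":0,"tz":0,"wx":0,"wy":0,"wz":0},
  ],
)

```text
time_s: 20.58
eef_pos: [0.49, 0.4689, 0.323]
tcp_rot: [-3.141, -0.008, 1.693]
force: [0.8, -0.1, 0.3]
gripper_width: 0.0004
finger_force: 0.0
```

Run:
```python
from plan import *;from h import *
import pickle
from workcell import grab_frame
state()
fs=pickle.load(open("f0.pkl","rb"))
out=[]
for n in("side","top"):
    g=grab_frame(n); 
    for f in (fs[n],g):
        hsv=cv2.cvtColor(f["image"],cv2.COLOR_BGR2HSV);m=cv2.inRange(hsv,(22,150,120),(35,255,255))
        r=((hsv[...,0]<8)|(hsv[...,0]>172))&(hsv[...,1]>180)&(hsv[...,2]>60);r[:150]=0;r[300:]=0;r[:,:200]=0;r[:,300:]=0
        v,u=np.nonzero(m);vr,ur=np.nonzero(r)
        print(n,"yellow bbox",u.min(),u.max(),v.min(),v.max(),len(u),"red",(ur.mean().round(1),vr.mean().round(1)) if len(ur) else None)
    out.append(g["image"])
    d=cv2.absdiff(fs[n]["image"],g["image"]).max(2)
    if n=="side": cv2.imwrite("pics/m5.png",cv2.resize(np.hstack([fs[n]["image"][110:384,130:390],g["image"][110:384,130:390]]),(800,422)))
```

```text
t 20.58 loc mm [-517.1    1.1  323. ] rotvec err to tilt0 [-0.001 -0.008  0.   ] F loc [0.2, 0.8, 0.3] q [-1.    0.46  0.24  1.61 -0.13  1.09 -0.6 ]
side yellow bbox 190 280 172 253 1713 red None
side yellow bbox 190 280 172 365 3250 red None
top yellow bbox 272 360 174 252 1715 red (np.float64(264.0), np.float64(222.6))
top yellow bbox 272 376 174 253 3813 red (np.float64(264.0), np.float64(222.6))
```

View pics/m5.png

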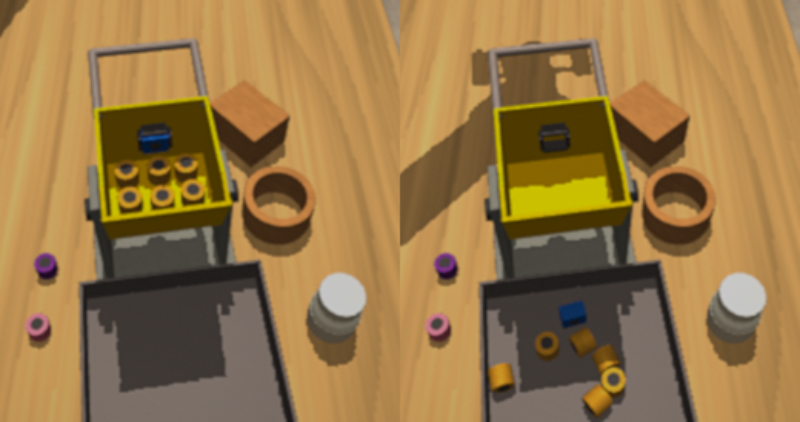

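Right half: the bin is upright and empty, with the rim and red head at the same pixels as at the start (red at 264.0, 222.6 in both). The six bushes and the block at (572,314) are in the tray. The carton, tape and jar have not moved, and the arm is clear.

```bash
python3 -c "
from workcell import sign_off
print(sign_off())"
```

```text
the job is handed in; nothing more can be done
None
```

The job is handed in after about 21 s of robot time: all six bushes and the blue block are in the tray, the ejector reached its stop at about 20 N, the bin is back fully upright and released, and the jar, tape roll and carton have not moved.

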